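# Park the label roll behind a chock on the sloping shelf

## Task

Put the label roll away on the sloping shelf so that it cannot roll off. First stand the black and yellow rubber chock squarely on the lower half of the slope, its slanted face uphill; then lift the roll straight up out of the dispenser's U slots with its spindle level, and let go of it in the ribbed rest to change your grip from round the paper to its two flat ends. Then lay it level across the slope and bring it up against the chock's face, and let go only once it touches the chock; never let it loose on the slope or on the desk, and leave the other things on the desk alone.

Things in the scene. Friction and masses are not known exactly. Their poses are not given: they have to be found in the camera images.
- roll_center (a point): Centre of the label roll, on its axis; y along the spindle. White paper cylinder with yellow edges, 60 mm diameter, 46 mm wide, loose, rigid, about 0.22 kg, on a blue spindle 120 mm long. Grip it round the paper (60 mm) or across its flat ends (46 mm) above the spindle, which leaves 25 mm of flat end below the paper's top.
- roll_end_a (a point): Centre of the spindle's end face, 60 mm from the roll's centre along its +y.
- roll_end_b (a point): Centre of the spindle's other end face, 60 mm from the roll's centre along its -y.
- roll: The same label roll as a body; origin at its centre, y along the spindle. The spindle is 10 mm in diameter and sticks out 37 mm from each flat end (15 mm thick knobs on its last 7 mm).
- dispenser: Grey label dispenser, fixed. Base 150 (x) by 100 (y) by 10 mm; origin at its underside's centre. Two cheeks, 6 mm thick, 40 mm wide in x, 70 mm high, stand 35 mm either side in y, 9 mm from the roll's flat ends (too little for fingers). Each has an open-topped 12 mm slot in which the spindle lies along y. A tear bar 25 mm high runs along y, 70 mm from the middle on the -x side.
- slots (a point): Centre between the dispenser's slots on the line where the spindle lies, 50 mm above the desk; the slots are open for 20 mm above this line. Axes as the dispenser.
- rest_floor (a point): Middle of the floor of the roll rest, 8 mm above the desk. Fixed black tray 76 (x) by 60 (y) mm with two orange ribs along y, 6 mm above its floor, inner faces 38 mm apart, which keep the roll from rolling. The roll lies here with its spindle along the rest's y and its centre 30 mm above this point.
- deck (a point): Middle of the sloping shelf's upper surface, 22 mm above the desk. Fixed pale wooden board 230 by 140 mm with aluminium strips 4 mm high on its long edges. x points up the slope (5 degrees from level), y across, z square to the board. The lower half is the -x side, nearer the robot; its end has no lip.
- chock: Black rubber chock with yellow band, rigid, loose, 0.4 kg: 60 (x) by 50 (y) by 38 mm high; origin at its underside's centre. Its +x face slants 60 degrees from level, from x = +30 mm at the bottom to +8 mm at the top; other sides upright. Grip it across its 50 mm width (y). A roll against the face on the same board has its axis 47 mm from the origin along +x, 30 mm above the board.
- chock_center (a point): The point 19 mm above the chock's origin, half-way up; axes as the chock.
- apple: Red apple, 80 mm, loose bystander; origin at its underside.
- stapler: Blue stapler, 125 mm long, loose bystander; origin at its underside.
- mug: White mug, 97 mm high, loose bystander; origin at its underside.
- glue_stick: Red and yellow glue stick, 91 mm long, loose bystander; origin at its underside.
Mind the look-alikes: they are no part of the job. Several things look just like the chock: the one meant starts nearest to the robot's base.

How it is judged:
By the outcome, as a careful person would: the job done as asked, in the order asked, and still so for the second after the job is handed in, with the robot touching nothing.
It also fails if it takes over 61 s, if anything falls off the work surface, if the arm or the gripper's body presses on something with over 40 N, if the wrist force passes 120 N, or if a joint passes its speed limit or range.

## Robot

A 6-joint arm with a two-finger parallel gripper is mounted at the origin on a cart in front of the work surface, level with it; the furniture and walls round the work are solid. World frame = base frame: x ahead of the robot, y to its left, z up, the work surface at z = 0. Lengths are in mm, angles in rad, forces in N, time in s.
With the tool pointing down it reaches from about 275 to 750 mm from the base axis. Payload 10.2 kg.
Tool frame: the origin (TCP) lies at the very end of the fingers, on their centre line; the grasp point (between the pads) lies 19 mm behind it; z points along the fingers, y is the line along which they close (so a half turn about z gives the same grasp; the last joint's range is limited). The gripper opens to 85 mm and grips with 20 to 120 N. Pads are 22 mm wide; open, the fingers measure 114 mm over their backs; the gripper's body (76 mm by 85 mm) begins 54 mm behind the grasp point. The pads swing forward as they close: fully open they stand 13 mm farther back than shut.
Start: joints at [-1.338, 0.313, 1.498, -0, 1.331, -0.223], TCP at [231.084, -471.414, 231.294] pointing down, gripper open.
Joint ranges: [-2.94, 2.94], [-0.97, 2.17], [0.19, 2.56], [-1.23, 4.37], [0.02, 3.11], [-2.88, 2.88]. Speed limits (rad/s): [2.39, 2.39, 3.01, 3.14, 3.14, 3.14].

## Interface

Orientations are given as a unit quaternion [w, x, y, z].
In Python, from rig import telemetry, optics, ctrl gives the robot as it stands.
- The arm moves only by the tool servo_tool, never from a script. Its argument "deltas" is a list of rows, each a list of 3 entries, a list of its own where there are three numbers: the shift along the tool's x, y, z in units of 20 cm (1.0 is 20 cm), then the turn, a rotation vector about the tool's x, y, z in units of 90 degrees (1.0 is 90 degrees), then the opening, from 0 (shut) to 1 (fully open). A call has 1 to 8 rows; each row shifts and turns the commanded pose from where the row before left it, along the tool's axes as they then stand; what a row does not reach is not made up. A row lasts 1/10 s, in which the tool goes at most 50 mm and 8.59 degrees, less where a joint would pass 70% of its speed; a pose out of reach is approached as far as the arm can. A call with a number of a shift or a turn outside -1 to 1 is refused whole. A call with a gripper value outside its range is refused whole. The fingers move at their own pace and stop on an object; "squeeze" is the grip in N (left out, the last holds). Time passes only in rows, so rows that do not move let the fingers close. It gives the time, the measured TCP pose, the force, the opening and the grip force at its end, in the units of the state.
- telemetry.sense(): the state, without advancing time (a new reading comes with each control period).
- optics.capture(name): name is "scene" or "top"; returns the picture (480x640x3 uint8, blue, green, red); there is no depth.
- optics.camera_model(name): a dict with "vfov" (degrees; the focal length in pixels is half the picture's height over the tangent of half this angle, whatever the lens; pixels are square), "cx", "cy" (the principal point, pixels), "R" (3x3) and "t" (3): a world point X has camera coordinates R X + t. Camera axes: x right, y down, z forward; pixel columns grow to the right and rows downward; lengths in mm; the calibration is good to about 2 mm. A picture is of the moment at which its call begins. camera_model takes no time and is no camera call.
- ctrl.finish_job(): hands the job in; it is judged then, once.
The state is a dict: "time_s": time; "joints": joint angles; "dq": joint speeds; "tau": joint torques, N m; "eef_pos": TCP position; "ee_rot": TCP orientation; "force": force on the tool from outside, world axes, zero at the start; "wrist_torque": the same for the moment, N m; "grip_width": opening from 0.0 (shut) to 1.0 (fully open); "grip_force": force on a finger pad.
Only numpy, scipy, OpenCV 4.12 (cv2) and the standard library are available. Lean on these libraries where they do the work, as an engineer would, in place of code of your own. Each camera call takes 0.05 s, during which the arm holds its last target. There are 200 camera calls.

## Working session

There is one attempt and no reset: what is moved stays moved. The work goes in short steps, Python scripts to look and compute and a tool call to move; the robot and the scene stay as the last step left them, time stands still between calls to the robot, and variables do not carry over. Pictures are saved under pics/ and viewed, at most 10 in all, crops included, and the job is handed in when it is done.

Besides the shell and the picture viewer there is one more tool, called after ">>>" as name(argument=value, ...) on one line, values as JSON. servo_tool: Moves the arm, as the interface text tells. Its arguments: {"type":"object","properties":{"deltas":{"type":"array"},"squeeze":{"type":"number"}},"required":["deltas"]}

```bash
ls; mkdir -p pics
python3 - <<'E'
from rig import telemetry, optics, ctrl
import cv2,numpy as np
for n in("scene","top"):
    im=optics.capture(n); cv2.imwrite(f"pics/{n}0.png",im)
    m=optics.camera_model(n); print(n,m)
print(telemetry.sense())
E
```

```text
pics
scene {'vfov': 44.592374271657256, 'cx': 326.68587468398243, 'cy': 233.83064735638362, 'R': array([[ 0.42420491, -0.90554973, -0.00546681],
       [-0.63449455, -0.29291094, -0.71527607],
       [ 0.64611676,  0.30689228, -0.69882062]]), 't': array([-397.40423061,  358.41968546, 1320.70943524])}
top {'vfov': 46.72470621896831, 'cx': 322.0873126107395, 'cy': 231.40891947010832, 'R': array([[-0.01818254, -0.99976247, -0.01201677],
       [-0.99187237,  0.01955022, -0.12572585],
       [ 0.12593091,  0.00963308, -0.99199224]]), 't': array([-184.31177595,  580.40450952, 1413.46505131])}
{'time_s': 0.1, 'joints': array([-1.33842068e+00,  3.13391013e-01,  1.49836608e+00, -1.82825070e-05,
        1.33100270e+00, -2.23385753e-01]), 'dq': array([-0.0014044 , -0.00124954, -0.00200738,  0.00051886, -0.00083522,
        0.00221786]), 'tau': array([ 1.76092937e-03, -4.12899292e+01, -2.60143840e+01, -2.09426748e-04,
        3.02897795e-03, -1.44888688e-07]), 'eef_pos': array([ 231.0131963 , -471.18235266,  230.7919877 ]), 'ee_rot': array([-5.83520839e-04,  9.74146703e-01,  2.25915606e-01, -1.15014303e-05]), 'force': array([ 0.41269838, -0.63535339,  0.18858395]), 'wrist_torque': array([-0.0163637 ,  0.02261603, -0.03680553]), 'grip_force': 0.0, 'grip_width': 1.0003146575211526}
```

View pics/scene0.png

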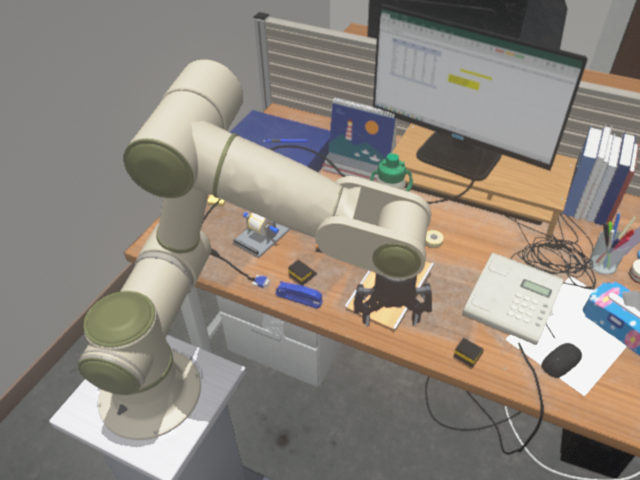

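View pics/top0.png

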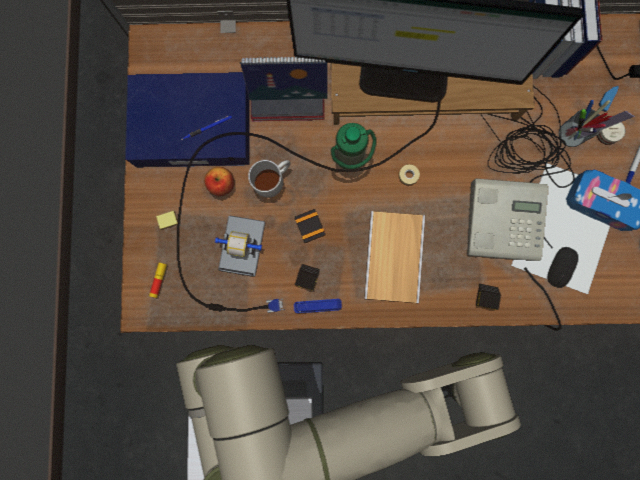

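The top view shows the dispenser and roll at (240,245), the ribbed rest at (309,225), chocks at (307,277) and (488,296), and the slope at (395,257). I'll enlarge this area.

```bash
cat > h.py <<'E'
import numpy as np,cv2
from rig import telemetry, optics
def cam(n):
    m=optics.camera_model(n); return m,240/np.tan(np.radians(m['vfov']/2))
def pix(n,uv,z):
    m,f=cam(n); d=m['R'].T@np.array([(uv[0]-m['cx'])/f,(uv[1]-m['cy'])/f,1]); c=-m['R'].T@m['t']
    return (c+d*(z-c[2])/d[2]).round(1)
def proj(n,X):
    m,f=cam(n); c=m['R']@np.array(X,float)+m['t']; return np.array([f*c[0]/c[2]+m['cx'],f*c[1]/c[2]+m['cy']]).round(1)
def crop(im,u0,v0,u1,v1,s,fn):
    cv2.imwrite(fn,cv2.resize(im[v0:v1,u0:u1],None,fx=s,fy=s,interpolation=cv2.INTER_CUBIC))
E
python3 - <<'E'
from h import *
a=cv2.imread('pics/top0.png');b=cv2.imread('pics/scene0.png')
crop(a,210,205,340,305,6,'pics/t1.png')
crop(a,350,200,510,310,5,'pics/t2.png')
crop(b,225,200,345,310,5,'pics/s1.png')
print(proj('top',[0,0,0]))
E
```

```text
[249.6 459.6]
```

View pics/t1.png

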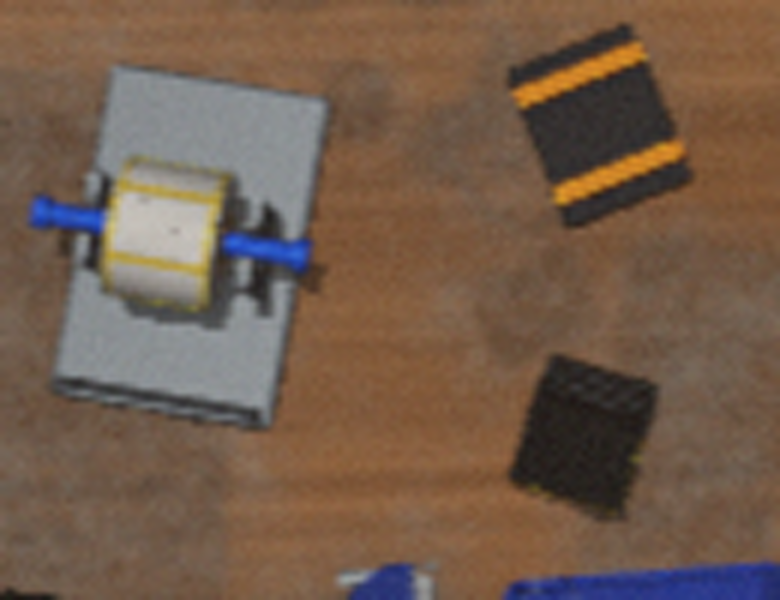

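View pics/t2.png

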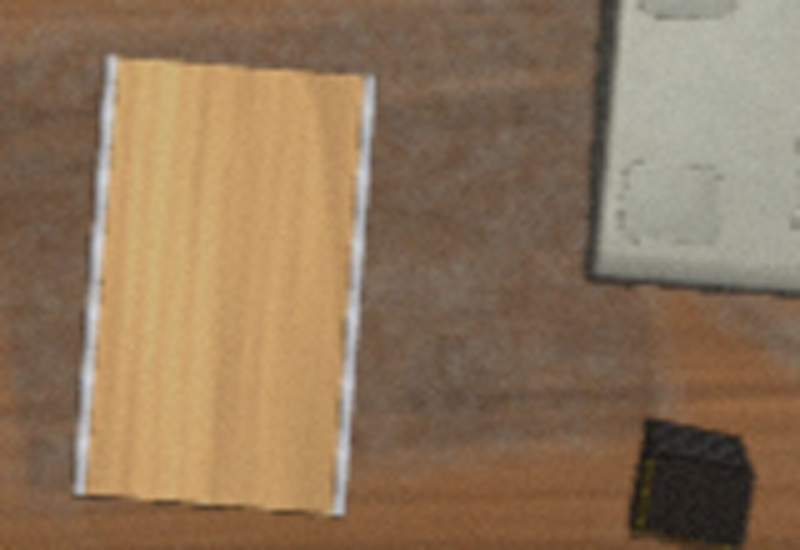

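View pics/s1.png

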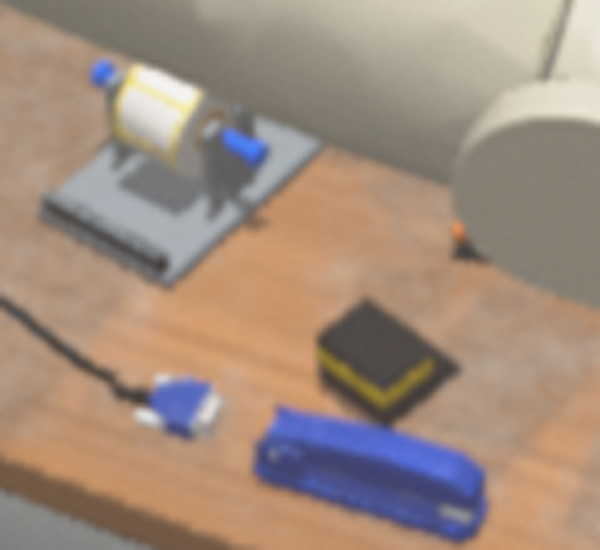

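```bash
cat > fit.py <<'E'
from h import *
from scipy.optimize import least_squares
def fit(name,pts,x0,tilt=0,z0=0):
    # pts: (cam,u,v,local xyz)
    def T(p,X):
        c,s=np.cos(p[2]),np.sin(p[2]);t=np.radians(tilt)
        Rz=np.array([[c,-s,0],[s,c,0],[0,0,1]]);Ry=np.array([[np.cos(t),0,-np.sin(t)],[0,1,0],[np.sin(t),0,np.cos(t)]])
        return Rz@Ry@np.array(X,float)+[p[0],p[1],z0]
    r=least_squares(lambda p:np.concatenate([proj(c,T(p,X))-[u,v] for c,u,v,X in pts]),x0,diff_step=1e-2,x_scale=[1,1,.01])
    print(name,r.x[:2].round(1),'yaw',np.degrees(r.x[2]).round(1),'res',r.fun.round(1)); return r.x
E
python3 - <<'E'
from fit import *
import h, fit as F
_p=h.proj
def proj(n,X):
    m,f=cam(n); c=m['R']@np.array(X,float)+m['t']; return np.array([f*c[0]/c[2]+m['cx'],f*c[1]/c[2]+m['cy']])
F.proj=proj
t1=lambda u,v,X:('top',210+u/6-.4,205+v/6-.4,X)
t2=lambda u,v,X:('top',350+u/5-.4,200+v/5-.4,X)
s1=lambda u,v,X:('scene',225+u/5-.4,200+v/5-.4,X)
print('approx',pix('top',(307,277),38),pix('top',(240,245),50),pix('top',(395,257),22),pix('top',(309,225),8),pix('top',(488,296),38))
ch=[t1(555,355,[30,25,0]),t1(658,382,[30,-25,0]),t1(513,482,[-30,25,38]),t1(618,518,[-30,-25,38])]
ch2=[s1(368,300,[8,25,38]),s1(320,345,[-30,25,38]),s1(385,380,[-30,-25,38]),s1(437,355,[8,-25,38]),s1(460,370,[30,-25,0])]
x0=[*pix('top',(307,277),20)[:2],-.3]
fit('chock top',ch,x0);fit('chock scene',ch2,x0);fit('chock both',ch+ch2,x0)
x0=[*pix('top',(240,245),10)[:2],-.2]
fit('disp',[t1(113,65,[75,50,10]),t1(328,98,[75,-50,10]),t1(270,430,[-75,-50,10]),t1(55,385,[-75,50,10])],x0)
sp=[t1(40,213,[0,60,50]),t1(303,256,[0,-60,50])];sp2=[s1(103,73,[0,57,50]),s1(252,151,[0,-60,50])]
fit('roll top',sp,x0);fit('roll scene',sp2,x0)
fit('rest',[t1(510,70,[38,30,8]),t1(630,25,[38,-30,8]),t1(692,180,[-38,-30,8]),t1(572,228,[-38,30,8])],[*pix('top',(309,225),8)[:2],.4])
fit('deck',[t2(108,57,[115,70,4]),t2(375,75,[115,-70,4]),t2(75,495,[-115,70,4]),t2(343,515,[-115,-70,4])],[*pix('top',(395,257),22)[:2],0],tilt=5,z0=22)
E
```

```text
approx [ 458.8 -154.3   38. ] [543.8  16.8  50. ] [ 507.4 -384.4   22. ] [ 598.2 -160.5    8. ] [ 401.7 -616.4   38. ]
chock top [ 460.2 -154.4] yaw -17.0 res [-0.4 -0.1  0.5  0.6 -0.6  0.1  0.5 -0.5]
chock scene [ 459.1 -154.2] yaw -16.5 res [-0.3  0.3 -0.6 -0.8  0.2  1.6 -0.3 -1.6  1.   0.4]
chock both [ 459.7 -154.2] yaw -16.9 res [-0.5  0.1  0.5  0.7 -0.7  0.3  0.5 -0.4 -0.1  0.1 -0.5 -1.   0.2  1.5
 -0.2 -1.7  1.1  0.3]
disp [547.5  19.1] yaw -10.5 res [-0.2 -0.9  0.8 -0.4  0.4 -0.  -1.   1.3]
roll top [547.4  21.6] yaw -10.4 res [-0.9 -0.2  0.9  0.2]
roll scene [550.   27.7] yaw -12.1 res [-0.6 -0.8  0.6  0.7]
rest [ 596.8 -162.5] yaw 20.4 res [-0.5  0.2  0.4 -0.4  0.5 -0.  -0.5  0.2]
deck [ 508.6 -383. ] yaw -5.5 res [-0.2 -0.4 -0.   0.1 -0.   0.   0.2  0.3]
```

```bash
cat > mv.py <<'E'
from h import *
from scipy.spatial.transform import Rotation as Ro
def down(psi,tilt=0):
    t=np.radians(tilt);p=np.radians(psi)
    D=Ro.from_euler('z',p)*Ro.from_euler('y',-t)
    return D*Ro.from_euler('x',np.pi)
def cur():
    s=telemetry.sense();q=s['ee_rot'];return s['eef_pos'],Ro.from_quat([*q[1:],q[0]]),s
def go(p,psi,n,tilt=0,start=None):
    """n equal rows from start (default: measured) to target; returns target"""
    if start is None: p0,R0,s=cur()
    else: p0,R0=start
    R1=down(psi,tilt);rv=(R0.inv()*R1).as_rotvec();rows=[];dp=(np.array(p)-p0)/n
    for i in range(n):
        Ri=R0*Ro.from_rotvec(rv*i/n)
        rows.append([[float(x) for x in (Ri.inv().apply(dp)/200).round(4)],[float(x) for x in (rv/n/(np.pi/2)).round(4)]])
    print(n,'rows to',np.round(p,1),psi)
    for r in rows:print(r)
    return np.array(p,float),R1
def off(xy,yaw,dx,dy=0):
    a=np.radians(yaw);return np.array([xy[0]+dx*np.cos(a)-dy*np.sin(a),xy[1]+dx*np.sin(a)+dy*np.cos(a)])
E
python3 - <<'E'
from mv import *
xy=off((459.9,-154.3),-17,-6);print(xy)
s=go([*xy,110],-17,8)
s=go([*xy,8],-17,4,start=s)
E
```

```text
[ 454.16217146 -152.54576977]
8 rows to [ 454.2 -152.5  110. ] -17
[[0.2129, -0.1173, 0.0757], [-0.0001, 0.0, 0.0599]]
[[0.2009, -0.1368, 0.0757], [-0.0001, 0.0, 0.0599]]
[[0.1872, -0.1551, 0.0757], [-0.0001, 0.0, 0.0599]]
[[0.1718, -0.172, 0.0756], [-0.0001, 0.0, 0.0599]]
[[0.1548, -0.1874, 0.0756], [-0.0001, 0.0, 0.0599]]
[[0.1366, -0.2011, 0.0756], [-0.0001, 0.0, 0.0599]]
[[0.1171, -0.2131, 0.0756], [-0.0001, 0.0, 0.0599]]
[[0.0965, -0.2231, 0.0755], [-0.0001, 0.0, 0.0599]]
4 rows to [ 454.2 -152.5    8. ] -17
[[0.0, -0.0, 0.1275], [0.0, 0.0, 0.0]]
[[0.0, -0.0, 0.1275], [0.0, 0.0, 0.0]]
[[0.0, -0.0, 0.1275], [0.0, 0.0, 0.0]]
[[0.0, -0.0, 0.1275], [0.0, 0.0, 0.0]]
```

>>> servo_tool(deltas=[[[0.213,-0.117,0.04],[0,0,0.06],1],[[0.201,-0.137,0.04],[0,0,0.06],1],[[0.187,-0.155,0.04],[0,0,0.06],1],[[0.172,-0.172,0.04],[0,0,0.06],1],[[0.155,-0.187,0.04],[0,0,0.06],1],[[0.137,-0.201,0.04],[0,0,0.06],1],[[0.117,-0.213,0.04],[0,0,0.06],1],[[0.097,-0.223,0.04],[0,0,0.06],1]])

```text
time_s: 0.9
eef_pos: [455.4, -151.3, 166.9]
ee_rot: [-0.0, 0.989, -0.151, -0.0]
force: [0.6, -0.8, 0.3]
grip_width: 1.0
grip_force: 0.0
```

Run:
```python
from mv import *
xy=off((459.9,-154.3),-17,-6)
print(cur()[0],cur()[2]['time_s'],cur()[2]['joints'])
s=go([*xy,90],-17,2)
a=optics.capture('top');b=optics.capture('scene')
cv2.imwrite('pics/a.png',a);cv2.imwrite('pics/b.png',b)
A=cv2.resize(a[190:320,240:440],None,fx=4,fy=4,interpolation=2)
crop(a,260,180,460,320,4,'pics/t3.png')
```

```text
[ 455.44542179 -151.28133361  166.91449084] 0.9 [-5.65467239e-01  2.78235128e-01  1.72241729e+00 -1.05466447e-06
  1.14103658e+00  1.30750326e+00]
2 rows to [ 454.2 -152.5   90. ] -17
[[-0.0021, 0.004, 0.1923], [-0.0, 0.0, -0.0017]]
[[-0.0021, 0.004, 0.1923], [-0.0, 0.0, -0.0017]]
```

>>> servo_tool(deltas=[[[-0.002,0.004,0.19],[0,0,-0.0017],1],[[-0.002,0.004,0.19],[0,0,-0.0017],1],[[0,0,0.16],[0,0,0],1],[[0,0,0.14],[0,0,0],1],[[0,0,0.114],[0,0,0],1],[[0,0,0],[0,0,0],1]])

```text
time_s: 1.6
eef_pos: [451.8, -154.1, 6.2]
ee_rot: [-0.001, 0.989, -0.146, -0.003]
force: [-0.6, -0.2, 0.8]
grip_width: 0.999
grip_force: 0.0
```

Run:
```python
from mv import *
b=optics.capture('scene'); cv2.imwrite('pics/b1.png',b)
crop(b,240,200,360,320,5,'pics/s2.png')
```

```text
(no output)
```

View pics/s2.png

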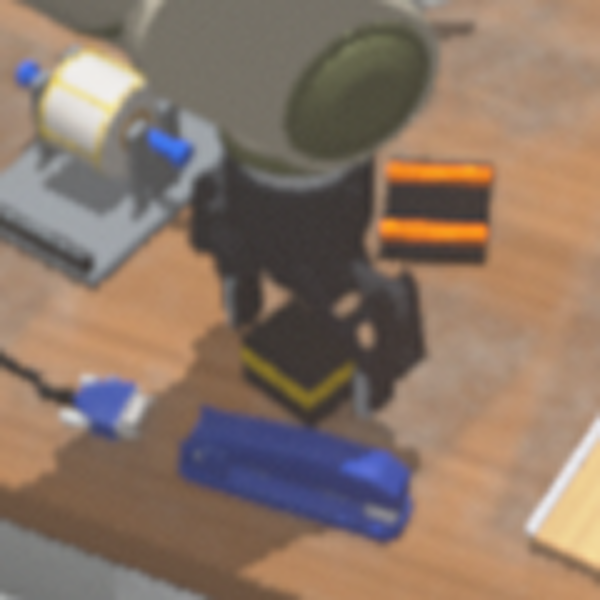

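The view shows the open fingers at (245,300) and (385,340) either side of the chock, so I'll close.

>>> servo_tool(deltas=[[[0,0,0],[0,0,0],0.3],[[0,0,0],[0,0,0],0.3],[[0,0,0],[0,0,0],0.3],[[0,0,0],[0,0,0],0.3],[[0,0,0],[0,0,0],0.3]], squeeze=50)

```text
time_s: 2.15
eef_pos: [454.1, -154.7, 9.9]
ee_rot: [0.0, 0.989, -0.146, 0.001]
force: [-1.3, 2.8, 8.3]
grip_width: 0.577
grip_force: 52.8
```

Run:
```python
from mv import *
p,R,s=cur();print(p,R.as_matrix()[:,0],s['grip_width'],s['grip_force'],s['force'])
# chock held: chock origin rel. to TCP
psi=np.degrees(np.arctan2(R.as_matrix()[1,0],R.as_matrix()[0,0]));print('psi',psi)
```

```text
[ 454.14427294 -154.66100036    9.93856778] [ 0.95745623 -0.28857063  0.00213597] 0.5771389394461266 52.79371976852417 [-1.25852958  2.84695529  8.26350361]
psi -16.77244045819904
```

```bash
cat >> mv.py <<'E'
DECK=np.array([508.6,-383,22]);DY=-5.5
def deck(x,y,z): return DECK+(Ro.from_euler('z',np.radians(DY))*Ro.from_euler('y',-np.radians(5))).apply([x,y,z])
E
python3 - <<'E'
from mv import *
p,R,s=cur()
s=go([*p[:2],100],-16.77,2)
q=deck(-60.4,0,70)
s=go(q,-5.5,6,tilt=5,start=s)
s=go(deck(-60.4,0,12),-5.5,2,tilt=5,start=s)
E
```

```text
2 rows to [ 454.1 -154.7  100. ] -16.77
[[0.0005, 0.0001, -0.2252], [0.0001, -0.0007, -0.0]]
[[0.0002, 0.0, -0.2252], [0.0001, -0.0007, -0.0]]
6 rows to [ 442.6 -376.6   86.5] -5.5
[[0.0442, 0.1799, 0.0113], [0.0009, 0.0092, -0.0209]]
[[0.0381, 0.1813, 0.0116], [0.0009, 0.0092, -0.0209]]
[[0.032, 0.1824, 0.0119], [0.0009, 0.0092, -0.0209]]
[[0.0258, 0.1834, 0.012], [0.0009, 0.0092, -0.0209]]
[[0.0196, 0.1841, 0.0121], [0.0009, 0.0092, -0.0209]]
[[0.0134, 0.1847, 0.0121], [0.0009, 0.0092, -0.0209]]
2 rows to [ 447.7 -377.1   28.7] -5.5
[[-0.0, -0.0, 0.145], [0.0, 0.0, 0.0]]
[[-0.0, -0.0, 0.145], [0.0, 0.0, 0.0]]
```

>>> servo_tool(deltas=[[[0,0,-0.1],[0,0,0],0.3],[[0,0,-0.15],[0,0,0],0.3],[[0,0,-0.15],[0,0,0],0.3],[[0,0,-0.05],[0,0,0],0.3],[[0,0,0],[0,0,0],0.3]])

```text
time_s: 2.65
eef_pos: [453.8, -154.7, 99.3]
ee_rot: [0.001, 0.989, -0.146, 0.001]
force: [-0.9, -1.5, -4.5]
grip_width: 0.574
grip_force: 54.6
```

>>> servo_tool(deltas=[[[0.044,0.18,0.011],[0.001,0.009,-0.021],0.3],[[0.038,0.181,0.012],[0.001,0.009,-0.021],0.3],[[0.032,0.182,0.012],[0.001,0.009,-0.021],0.3],[[0.026,0.183,0.012],[0.001,0.009,-0.021],0.3],[[0.02,0.184,0.012],[0.001,0.009,-0.021],0.3],[[0.013,0.185,0.012],[0.001,0.009,-0.021],0.3],[[0,0,0],[0,0,0],0.3],[[0,0,0],[0,0,0],0.3]])

```text
time_s: 3.45
eef_pos: [441.1, -376.0, 82.6]
ee_rot: [0.0, 0.998, -0.048, 0.041]
force: [-0.2, -0.4, -4.8]
grip_width: 0.572
grip_force: 54.7
```

Run:
```python
from mv import *
p,R,s=cur();print(p,R.as_matrix().round(3),s['force'],s['time_s'])
go(deck(-60.4,0,14),-5.5,3,tilt=5)
a=optics.capture('top');b=optics.capture('scene')
cv2.imwrite('pics/a2.png',a);cv2.imwrite('pics/b2.png',b)
A=cv2.resize(a[190:320,350:450],(400,520),interpolation=2);B=cv2.resize(b[230:360,300:400],(400,520),interpolation=2)
cv2.imwrite('pics/ab2.png',np.hstack([A,B]))
```

```text
[ 441.08994452 -376.01303548   82.61741066] [[ 0.992 -0.096  0.083]
 [-0.096 -0.995 -0.004]
 [ 0.083 -0.004 -0.997]] [-0.17304153 -0.37951814 -4.83447134] 3.45
3 rows to [ 447.5 -377.1   30.7] -5.5
[[0.0036, 0.0011, 0.0872], [-0.0008, 0.001, -0.0001]]
[[0.0035, 0.001, 0.0872], [-0.0008, 0.001, -0.0001]]
[[0.0033, 0.0009, 0.0872], [-0.0008, 0.001, -0.0001]]
```

View pics/ab2.png

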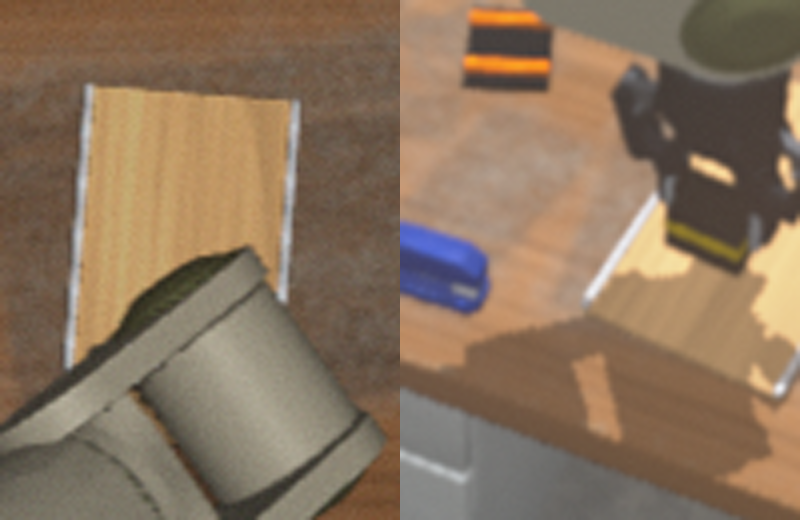

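The picture shows the chock held level over the lower slope at (705,235), with the deck's lower corners at (585,302) and (778,395). I'll check those corners against the fit, then lower.

>>> servo_tool(deltas=[[[0.0035,0.001,0.087],[-0.001,0.001,0],0.3],[[0.0035,0.001,0.087],[-0.001,0.001,0],0.3],[[0.0035,0.001,0.087],[-0.001,0.001,0],0.3],[[0,0,0],[0,0,0],0.3],[[0,0,0],[0,0,0],0.3]])

```text
time_s: 4.05
eef_pos: [448.8, -376.9, 33.2]
ee_rot: [0.004, 0.998, -0.047, 0.045]
force: [-0.2, -0.6, -3.9]
grip_width: 0.575
grip_force: 54.5
```

Run:
```python
from mv import *
p,R,s=cur();D=(Ro.from_euler('z',np.radians(DY))*Ro.from_euler('y',-np.radians(5)))
print(D.inv().apply(p-DECK),s['force'])
print(proj('scene',deck(-115,70,4)),'vs',(346.1,305.3),proj('scene',deck(-115,-70,4)),'vs',(394.4,328.6))
go(deck(-60.4,0,10),-5.5,1,tilt=5)
```

```text
[-58.8710358    0.3714457   16.40845466] [-0.22885732 -0.59345428 -3.86144224]
[345.1 305.7] vs (346.1, 305.3) [395.2 328.5] vs (394.4, 328.6)
1 rows to [ 447.8 -377.1   26.7] -5.5
[[-0.0077, 0.0017, 0.032], [0.002, -0.0015, 0.0013]]
```

>>> servo_tool(deltas=[[[-0.003,0.001,0.01],[0.001,0,0.001],0.3],[[-0.003,0.001,0.008],[0.001,-0.001,0],0.3],[[0,0,0.006],[0,0,0],0.3],[[0,0,0],[0,0,0],0.3],[[0,0,0],[0,0,0],0.3]])

```text
time_s: 4.55
eef_pos: [447.8, -378.0, 28.3]
ee_rot: [0.002, 0.998, -0.048, 0.044]
force: [-0.6, -0.7, -4.1]
grip_width: 0.578
grip_force: 54.6
```

>>> servo_tool(deltas=[[[0,0,0.005],[0,0,0],0.3],[[0,0,0.005],[0,0,0],0.3],[[0,0,0],[0,0,0],0.3]])

```text
time_s: 4.85
eef_pos: [448.0, -378.0, 26.7]
ee_rot: [0.002, 0.998, -0.048, 0.044]
force: [-2.3, 2.0, 4.6]
grip_width: 0.573
grip_force: 55.5
```

>>> servo_tool(deltas=[[[0,0,0],[0,0,0],0.75],[[0,0,0],[0,0,0],1],[[0,0,0],[0,0,0],1],[[0,0,0],[0,0,0],1],[[0,0,-0.1],[0,0,0],1],[[0,0,-0.2],[0,0,0],1],[[0,0,-0.2],[0,0,0],1],[[0,0,-0.2],[0,0,0],1]])

```text
time_s: 5.65
eef_pos: [435.4, -376.5, 167.2]
ee_rot: [0.002, 0.998, -0.048, 0.044]
force: [-0.3, 0.2, 0.8]
grip_width: 0.999
grip_force: 0.0
```

Run:
```python
from mv import *
p,R,s=cur();print(p,s['grip_width'],s['time_s'])
RX=np.array([547.5,21]);psi=79.5
q=[*RX,130]
st=go([500,-180,160],30,6)
st=go(q,psi,7,start=st)
```

```text
[ 435.44094861 -376.52168021  167.16810552] 0.9987929137907422 5.65
6 rows to [ 500 -180  160] 30
[[0.0371, -0.1682, 0.0092], [0.003, -0.0091, -0.0657]]
[[0.0544, -0.1634, 0.0093], [0.003, -0.0091, -0.0657]]
[[0.0711, -0.1569, 0.0092], [0.003, -0.0091, -0.0657]]
[[0.087, -0.1487, 0.0088], [0.003, -0.0091, -0.0657]]
[[0.102, -0.1389, 0.0081], [0.003, -0.0091, -0.0657]]
[[0.1158, -0.1276, 0.0072], [0.003, -0.0091, -0.0657]]
7 rows to [547.5  21.  130. ] 79.5
[[0.1012, -0.1074, 0.0214], [0.0, 0.0, -0.0786]]
[[0.1136, -0.0941, 0.0214], [0.0, 0.0, -0.0786]]
[[0.1243, -0.0794, 0.0214], [0.0, 0.0, -0.0786]]
[[0.1332, -0.0635, 0.0214], [0.0, 0.0, -0.0786]]
[[0.14, -0.0466, 0.0214], [0.0, 0.0, -0.0786]]
[[0.1446, -0.029, 0.0214], [0.0, 0.0, -0.0786]]
[[0.1471, -0.011, 0.0214], [0.0, 0.0, -0.0786]]
```

>>> servo_tool(deltas=[[[0.037,-0.168,0.009],[0.003,-0.009,-0.066],1],[[0.054,-0.163,0.009],[0.003,-0.009,-0.066],1],[[0.071,-0.157,0.009],[0.003,-0.009,-0.066],1],[[0.087,-0.149,0.009],[0.003,-0.009,-0.066],1],[[0.102,-0.139,0.008],[0.003,-0.009,-0.066],1],[[0.116,-0.128,0.007],[0.003,-0.009,-0.066],1],[[0.101,-0.107,0],[0,0,-0.079],1],[[0.114,-0.094,0],[0,0,-0.079],1]])

```text
time_s: 6.45
eef_pos: [513.7, -121.2, 158.6]
ee_rot: [-0.0, 0.925, 0.38, 0.0]
force: [-0.5, -0.1, 0.2]
grip_width: 0.997
grip_force: 0.0
```

>>> servo_tool(deltas=[[[0.124,-0.079,0],[0,0,-0.079],1],[[0.133,-0.064,0],[0,0,-0.079],1],[[0.14,-0.047,0],[0,0,-0.079],1],[[0.145,-0.029,0],[0,0,-0.079],1],[[0.147,-0.011,0],[0,0,-0.079],1],[[0,0,0],[0,0,0],1],[[0,0,0],[0,0,0],1]])

```text
time_s: 7.15
eef_pos: [546.4, 21.3, 158.6]
ee_rot: [0.0, 0.767, 0.642, 0.0]
force: [1.3, 0.2, -0.5]
grip_width: 1.004
grip_force: 0.0
```

Run:
```python
from mv import *
p,R,s=cur();print(p,s['time_s'],s['joints'])
st=go([547.5,21,110],79.5,2)
st=go([547.5,21,29],79.5,4,start=st)
a=optics.capture('top');b=optics.capture('scene')
cv2.imwrite('pics/a3.png',a);cv2.imwrite('pics/b3.png',b)
A=cv2.resize(a[190:320,350:450],(400,520),interpolation=2);B=cv2.resize(b[200:330,330:430] ,(400,520),interpolation=2)
cv2.imwrite('pics/ab3.png',np.hstack([A,B]))
```

```text
[546.41072922  21.29263673 158.6340377 ] 7.15 [-1.75509532e-01  4.25903792e-01  1.53449809e+00  3.14374439e-04
  1.18090885e+00  9.24251921e-04]
2 rows to [547.5  21.  110. ] 79.5
[[-0.0003, 0.0028, 0.1216], [0.0001, -0.0001, 0.0021]]
[[-0.0003, 0.0028, 0.1216], [0.0001, -0.0001, 0.0021]]
4 rows to [547.5  21.   29. ] 79.5
[[0.0, -0.0, 0.1013], [0.0, 0.0, 0.0]]
[[0.0, -0.0, 0.1013], [0.0, 0.0, 0.0]]
[[0.0, -0.0, 0.1013], [0.0, 0.0, 0.0]]
[[0.0, -0.0, 0.1013], [0.0, 0.0, 0.0]]
```

View pics/ab3.png

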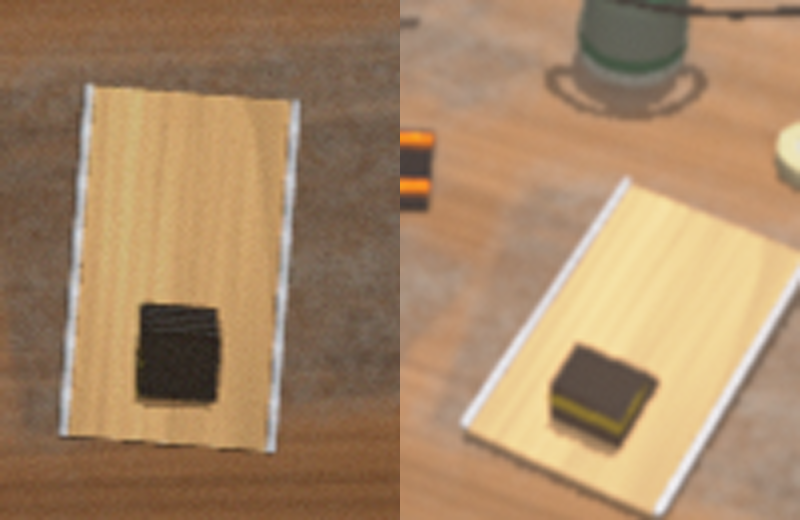

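The chock stands on the lower half, slanted face uphill, at top-view crop corners (140,303), (215,308), (137,400) and (215,405). I'll fit its pose and lower onto the roll.

Run:
```python
from fit import *
import fit as F
def proj(n,X):
    m,f=cam(n); c=m['R']@np.array(X,float)+m['t']; return np.array([f*c[0]/c[2]+m['cx'],f*c[1]/c[2]+m['cy']])
F.proj=proj
from mv import DECK,deck
t=lambda u,v,X:('top',350+u/4-.4,190+v/4-.4,X)
b=lambda u,v,X:('scene',330+(u-400)/4-.4,200+v/4-.4,X)
c=deck(-55,0,0);print(c)
P=[t(140,303,[30,25,0]),t(217,308,[30,-25,0]),t(136,401,[-30,25,38]),t(217,404,[-30,-25,38])]
Q=[b(579,345,[8,25,38]),b(552,390,[-30,25,38]),b(625,420,[-30,-25,38]),b(656,380,[8,-25,38])]
for n,X in(('top',P),('scene',Q),('both',P+Q)):
    r=fit(n,X,[c[0],c[1],-.1],tilt=5,z0=c[2])
```

```text
[ 454.06153716 -377.74854332   17.20643415]
top [ 454.  -378.3] yaw -5.5 res [-0.2  0.  -0.3  0.3  0.5 -0.5 -0.1  0.2]
scene [ 453.  -381.8] yaw -5.8 res [ 0.6  0.2  0.2 -0.1  0.   0.5 -0.8 -0.7]
both [ 453.7 -380. ] yaw -5.2 res [ 0.4  0.2  0.3  0.3  1.2 -0.4  0.7  0.3 -0.1 -0.1 -0.3 -0.4 -0.4  0.
 -1.3 -1.2]
```

>>> servo_tool(deltas=[[[0,0.003,0.12],[0,0,0.002],1],[[0,0.003,0.12],[0,0,0.002],1],[[0,0,0.12],[0,0,0],1],[[0,0,0.11],[0,0,0],1],[[0,0,0.09],[0,0,0],1],[[0,0,0.07],[0,0,0],1],[[0,0,0],[0,0,0],1],[[0,0,0],[0,0,0],1]])

```text
time_s: 8.05
eef_pos: [548.0, 20.6, 33.2]
ee_rot: [0.0, 0.769, 0.639, 0.0]
force: [-0.2, -0.0, 0.0]
grip_width: 1.001
grip_force: 0.0
```

>>> servo_tool(deltas=[[[0,0,0.01],[0,0,0],0.8],[[0,0,0],[0,0,0],0.5],[[0,0,0],[0,0,0],0.5],[[0,0,0],[0,0,0],0.5],[[0,0,0],[0,0,0],0.5],[[0,0,0],[0,0,0],0.5]], squeeze=45)

```text
time_s: 8.65
eef_pos: [548.3, 20.9, 31.4]
ee_rot: [0.001, 0.769, 0.64, 0.001]
force: [0.6, -0.3, 6.3]
grip_width: 0.69
grip_force: 47.8
```

Run:
```python
from mv import *
p,R,s=cur();print(p,R.as_matrix().round(3).tolist(),s['grip_width'],s['grip_force'],s['force'])
b=optics.capture('scene');cv2.imwrite('pics/b4.png',b);crop(b,230,190,330,290,6,'pics/s4.png')
```

```text
[548.30285703  20.88829096  31.43998834] [[0.181, 0.983, 0.002], [0.983, -0.181, 0.0], [0.0, 0.002, -1.0]] 0.6895144829594887 47.76701867580414 [ 0.61110749 -0.26517172  6.2550989 ]
```

View pics/s4.png

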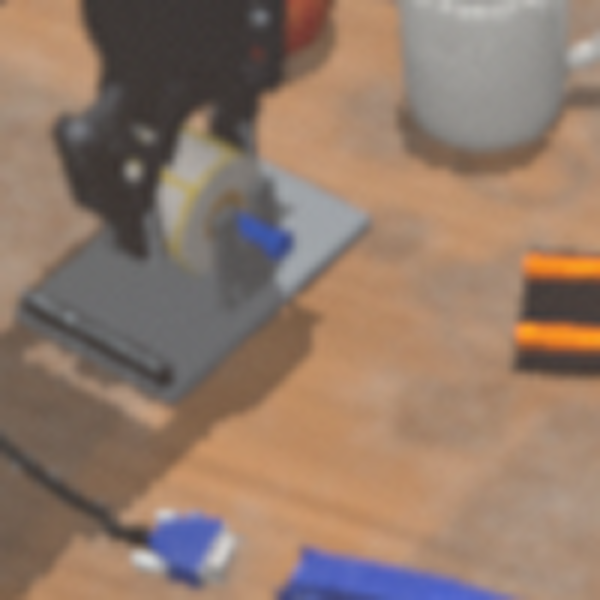

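The view shows the fingers closed round the paper at (190,200) with the spindle still in the slots. I'll lift straight up.

>>> servo_tool(deltas=[[[0,0,-0.02],[0,0,0],0.5],[[0,0,-0.05],[0,0,0],0.5],[[0,0,-0.07],[0,0,0],0.5],[[0,0,-0.1],[0,0,0],0.5],[[0,0,-0.1],[0,0,0],0.5],[[0,0,-0.1],[0,0,0],0.5],[[0,0,-0.05],[0,0,0],0.5],[[0,0,0],[0,0,0],0.5]])

```text
time_s: 9.5
eef_pos: [548.2, 20.9, 130.3]
ee_rot: [0.001, 0.769, 0.64, 0.001]
force: [-0.1, -0.4, -2.8]
grip_width: 0.687
grip_force: 48.9
```

Run:
```python
from mv import *
p,R,s=cur();print(p,s['grip_width'],s['force'],s['time_s'])
# roll centre along tool x: slots/roll est (547.5,20.5) vs TCP
ey=Ro.from_euler('z',np.radians(-10.5)).apply([0,1,0]);print('roll dy rel TCP',ey@(np.array([547.5,20.3,0])-[548.3,20.9,0]))
st=go([596.8,-162.5,110],110.4,6)
go([596.8,-162.5,24],110.4,3,start=st)
b=optics.capture('scene');cv2.imwrite('pics/b5.png',b);crop(b,230,170,330,270,6,'pics/s5.png')
```

```text
[548.21193123  20.92289822 130.32643791] 0.6866686617943222 [-0.14675856 -0.43381057 -2.77413352] 9.5
roll dy rel TCP -0.7357413649320803
6 rows to [ 596.8 -162.5  110. ] 110.4
[[-0.143, 0.0675, 0.0171], [0.0003, 0.0, -0.0571]]
[[-0.1485, 0.0544, 0.017], [0.0003, 0.0, -0.0571]]
[[-0.1527, 0.0409, 0.017], [0.0003, 0.0, -0.0571]]
[[-0.1558, 0.0271, 0.017], [0.0003, 0.0, -0.0571]]
[[-0.1576, 0.013, 0.017], [0.0003, 0.0, -0.0571]]
[[-0.1581, -0.0012, 0.0169], [0.0003, 0.0, -0.0571]]
3 rows to [ 596.8 -162.5   24. ] 110.4
[[0.0, -0.0, 0.1433], [0.0, 0.0, 0.0]]
[[0.0, -0.0, 0.1433], [0.0, 0.0, 0.0]]
[[0.0, -0.0, 0.1433], [0.0, 0.0, 0.0]]
```

View pics/s5.png

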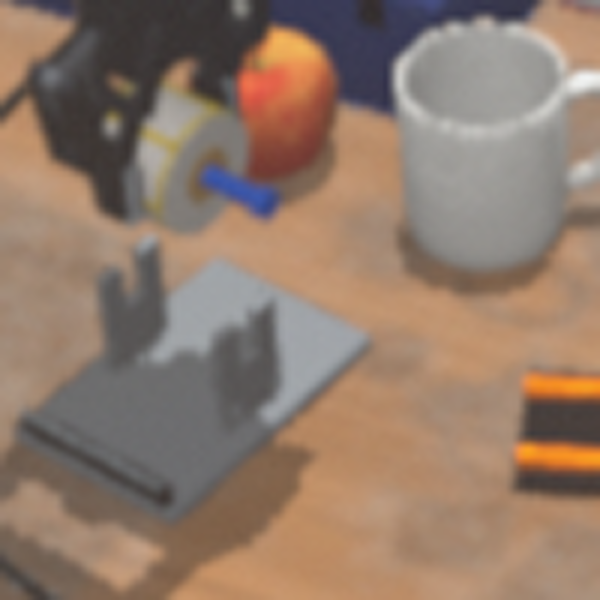

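Roll is clear of the slots and held level (crop (195,160)). I'll carry it at this height to over the rest.

>>> servo_tool(deltas=[[[-0.143,0.068,0],[0,0,-0.057],0.5],[[-0.148,0.054,0],[0,0,-0.057],0.5],[[-0.153,0.041,0],[0,0,-0.057],0.5],[[-0.156,0.027,0],[0,0,-0.057],0.5],[[-0.158,0.013,0],[0,0,-0.057],0.5],[[-0.158,-0.001,0],[0,0,-0.057],0.5],[[0,0,0],[0,0,0],0.5],[[0,0,0],[0,0,0],0.5]])

```text
time_s: 10.35
eef_pos: [595.6, -162.6, 127.2]
ee_rot: [-0.001, 0.572, 0.82, 0.0]
force: [-0.6, 0.2, -2.9]
grip_width: 0.691
grip_force: 49.1
```

Run:
```python
from mv import *
p,R,s=cur();print(p,s['grip_width'],s['force'],s['time_s'])
# TCP target: rest centre shifted so roll centre lands on it (roll is -0.7 along its y)
st=go([596.8,-162.5,50],110.4,4)
go([596.8,-162.5,24],110.4,2,start=st)
```

```text
[ 595.56497951 -162.60269416  127.21059447] 0.690597245682491 [-0.57542948  0.22534097 -2.90124824] 10.35
4 rows to [ 596.8 -162.5   50. ] 110.4
[[-0.0006, 0.0016, 0.0965], [-0.0002, -0.0004, -0.0005]]
[[-0.0006, 0.0016, 0.0965], [-0.0002, -0.0004, -0.0005]]
[[-0.0005, 0.0015, 0.0965], [-0.0002, -0.0004, -0.0005]]
[[-0.0005, 0.0015, 0.0965], [-0.0002, -0.0004, -0.0005]]
2 rows to [ 596.8 -162.5   24. ] 110.4
[[0.0, -0.0, 0.065], [0.0, 0.0, 0.0]]
[[0.0, -0.0, 0.065], [0.0, 0.0, 0.0]]
```

>>> servo_tool(deltas=[[[0,0.002,0.12],[0,0,0],0.5],[[0,0.002,0.12],[0,0,0],0.5],[[0,0.002,0.12],[0,0,0],0.5],[[0,0,0.08],[0,0,0],0.5],[[0,0,0.05],[0,0,0],0.5],[[0,0,0.02],[0,0,0],0.5],[[0,0,0],[0,0,0],0.5],[[0,0,0],[0,0,0],0.5]])

```text
time_s: 11.15
eef_pos: [597.8, -162.1, 27.5]
ee_rot: [0.001, 0.571, 0.821, 0.0]
force: [0.2, 0.3, -2.6]
grip_width: 0.688
grip_force: 49.2
```

Run:
```python
from mv import *
p,R,s=cur();print(p,s['grip_width'],s['force'],s['time_s'])
b=optics.capture('scene');cv2.imwrite('pics/b6.png',b);crop(b,280,190,380,290,6,'pics/s6.png')
```

```text
[ 597.77172359 -162.06569226   27.4786817 ] 0.6878998375902015 [ 0.22834127  0.32322497 -2.56858136] 11.15
```

>>> servo_tool(deltas=[[[0,-0.005,0.015],[0,0,0],0.5],[[0,0,0.01],[0,0,0],0.5],[[0,0,0],[0,0,0],0.5],[[0,0,0],[0,0,0],0.5]])

```text
time_s: 11.6
eef_pos: [596.4, -162.4, 21.6]
ee_rot: [-0.0, 0.571, 0.821, 0.0]
force: [1.1, 0.0, -2.0]
grip_width: 0.688
grip_force: 49.2
```

>>> servo_tool(deltas=[[[0,0,0.007],[0,0,0],0.5],[[0,0,0],[0,0,0],0.5],[[0,0,0],[0,0,0],0.5]])

```text
time_s: 11.9
eef_pos: [596.4, -162.4, 20.2]
ee_rot: [0.0, 0.571, 0.821, 0.0]
force: [0.4, -0.3, -2.8]
grip_width: 0.686
grip_force: 49.2
```

>>> servo_tool(deltas=[[[0,0,0.004],[0,0,0],0.5],[[0,0,0.003],[0,0,0],0.5],[[0,0,0],[0,0,0],0.5]])

```text
time_s: 12.2
eef_pos: [596.6, -162.5, 19.7]
ee_rot: [0.0, 0.571, 0.821, 0.0]
force: [-2.7, 0.2, 4.6]
grip_width: 0.685
grip_force: 50.1
```

```bash
cat > roll.py <<'E'
from h import *
from scipy.optimize import least_squares
# spindle's blue knob/rod blobs near a predicted point, both cameras
def blue(im,u,v,r=14):
    h=cv2.cvtColor(im,cv2.COLOR_BGR2HSV);m=cv2.inRange(h,(108,150,60),(125,255,255))
    k=np.zeros_like(m);cv2.circle(k,(int(u),int(v)),r,255,-1);m&=k
    M=cv2.moments(m,True);return (None,0) if M['m00']<4 else ((M['m10']/M['m00'],M['m01']/M['m00']),M['m00'])
def look(c,yaw,mid=45):
    d=np.array([-np.sin(np.radians(yaw)),np.cos(np.radians(yaw)),0])
    for n in('top','scene'):
        im=optics.capture(n);cv2.imwrite(f'pics/l_{n}.png',im)
        for s in(1,-1):
            q=proj(n,np.array(c)+s*mid*d);print(n,s,'pred',q,'blob',blue(im,*q))
E
python3 - <<'E'
from roll import *
look([596.6,-162.4,39],20.4)
E
```

```text
top 1 pred [293.2 230.2] blob (None, 0)
top -1 pred [325.4 217.7] blob (None, 0)
scene 1 pred [311.5 232.8] blob ((311.1, 232.8), 10.0)
scene -1 pred [343.7 234.5] blob ((343.3333333333333, 234.33333333333334), 15.0)
```

>>> servo_tool(deltas=[[[0,0,0],[0,0,0],0.75],[[0,0,0],[0,0,0],0.85],[[0,0,0],[0,0,0],1],[[0,0,0],[0,0,0],1],[[0,0,-0.1],[0,0,0],1],[[0,0,-0.15],[0,0,0],1],[[0,0,-0.15],[0,0,0],1],[[0,0,0],[0,0,0],1]])

```text
time_s: 13.1
eef_pos: [598.2, -163.3, 103.1]
ee_rot: [0.004, 0.571, 0.821, 0.001]
force: [0.2, 0.1, 0.2]
grip_width: 0.997
grip_force: 0.0
```

Run:
```python
from roll import *
from mv import cur,go
p,R,s=cur();print(p,s['time_s'],s['joints'])
look([596.6,-162.4,38],20.4)
go([596.6,-162.4,100],20.4,12)
```

```text
[ 598.2298367  -163.29817195  103.12492254] 13.1 [-4.55391303e-01  6.32758792e-01  1.35549253e+00  6.59724152e-04
  1.14558899e+00 -8.10566562e-01]
top 1 pred [293.3 230.3] blob ((298.1, 228.1), 10.0)
top -1 pred [325.4 217.7] blob (None, 0)
scene 1 pred [311.5 233.1] blob ((311.5, 232.75), 8.0)
scene -1 pred [343.7 234.8] blob ((343.1333333333333, 234.13333333333333), 15.0)
12 rows to [ 596.6 -162.4  100. ] 20.4
[[-0.0, 0.0001, -0.0004], [0.0, -0.0, 0.0833]]
[[0.0, 0.0001, -0.0004], [0.0, -0.0, 0.0833]]
[[0.0, 0.0001, -0.0004], [0.0, -0.0, 0.0833]]
[[0.0, 0.0001, -0.0004], [0.0, -0.0, 0.0833]]
[[0.0, 0.0001, -0.0004], [0.0, -0.0, 0.0833]]
[[0.0, 0.0001, -0.0004], [0.0, -0.0, 0.0833]]
[[0.0001, 0.0001, -0.0004], [0.0, -0.0, 0.0833]]
[[0.0001, 0.0001, -0.0004], [0.0, -0.0, 0.0833]]
[[0.0001, 0.0, -0.0004], [0.0, -0.0, 0.0833]]
[[0.0001, 0.0, -0.0004], [0.0, -0.0, 0.0833]]
[[0.0001, 0.0, -0.0004], [0.0, -0.0, 0.0833]]
[[0.0001, 0.0, -0.0004], [0.0, -0.0, 0.0833]]
```

>>> servo_tool(deltas=[[[0,0,0],[0,0,0.083],1],[[0,0,0],[0,0,0.083],1],[[0,0,0],[0,0,0.083],1],[[0,0,0],[0,0,0.083],1],[[0,0,0],[0,0,0.083],1],[[0,0,0],[0,0,0.083],1],[[0,0,0],[0,0,0.083],1]])

```text
time_s: 13.9
eef_pos: [595.7, -162.1, 97.1]
ee_rot: [-0.001, 0.876, 0.483, -0.001]
force: [-0.2, 0.1, 0.2]
grip_width: 1.002
grip_force: 0.0
```

>>> servo_tool(deltas=[[[0,0,0],[0,0,0.083],1],[[0,0,0],[0,0,0.083],1],[[0,0,0],[0,0,0.083],1],[[0,0,0],[0,0,0.083],1],[[0,0,0],[0,0,0.084],1],[[0,0,0],[0,0,0],1],[[0,0,0],[0,0,0],1]])

```text
time_s: 14.6
eef_pos: [596.0, -162.3, 97.8]
ee_rot: [-0.001, 0.984, 0.181, -0.0]
force: [1.3, 1.4, -0.4]
grip_width: 1.002
grip_force: 0.0
```

Run:
```python
from mv import *
p,R,s=cur();print(p,s['time_s'],s['joints'])
go([596.6,-162.4,47],20.4,3)
```

```text
[ 596.00183137 -162.26579487   97.82884014] 14.6 [-4.55478527e-01  6.38606064e-01  1.36051178e+00  6.60933832e-04
  1.14401000e+00  7.52029053e-01]
3 rows to [ 596.6 -162.4   47. ] 20.4
[[0.0009, 0.0007, 0.0847], [-0.0003, 0.0001, 0.0015]]
[[0.0009, 0.0006, 0.0847], [-0.0003, 0.0001, 0.0015]]
[[0.0009, 0.0006, 0.0847], [-0.0003, 0.0001, 0.0015]]
```

>>> servo_tool(deltas=[[[0.001,0.001,0.085],[0,0,0.0015],1],[[0.001,0.001,0.085],[0,0,0.0015],1],[[0.001,0,0.06],[0,0,0.0015],1],[[0,0,0.025],[0,0,0],1],[[0,0,0],[0,0,0],1],[[0,0,0],[0,0,0],1]])

```text
time_s: 15.2
eef_pos: [597.4, -162.7, 48.4]
ee_rot: [0.0, 0.984, 0.176, 0.001]
force: [0.4, -0.7, -0.5]
grip_width: 0.999
grip_force: 0.0
```

>>> servo_tool(deltas=[[[0,0,0],[0,0,0],0.7],[[0,0,0],[0,0,0],0.3],[[0,0,0],[0,0,0],0.3],[[0,0,0],[0,0,0],0.3],[[0,0,0],[0,0,0],0.3],[[0,0,0],[0,0,0],0.3]], squeeze=50)

```text
time_s: 15.8
eef_pos: [597.4, -162.7, 48.4]
ee_rot: [0.0, 0.985, 0.175, 0.001]
force: [-0.0, 0.4, 5.9]
grip_width: 0.528
grip_force: 51.6
```

Run:
```python
from roll import *
from mv import cur
p,R,s=cur();print(p,R.as_matrix().round(3).tolist(),s['grip_width'],s['grip_force'],s['force'])
look([596.6,-162.4,38],20.4,55)
```

```text
[ 597.39404082 -162.74778878   48.42794783] [[0.939, 0.345, 0.001], [0.345, -0.939, -0.0], [0.001, 0.0, -1.0]] 0.5277697394190469 51.624265909194946 [-0.02285408  0.37715696  5.88551833]
top 1 pred [289.7 231.7] blob (None, 0)
top -1 pred [329.  216.4] blob (None, 0)
scene 1 pred [307.9 232.9] blob ((311.6666666666667, 232.66666666666666), 6.0)
scene -1 pred [347.3 235. ] blob (None, 0)
```

>>> servo_tool(deltas=[[[0,0,-0.03],[0,0,0],0.3],[[0,0,-0.08],[0,0,0],0.3],[[0,0,-0.12],[0,0,0],0.3],[[0,0,-0.12],[0,0,0],0.3],[[0,0,-0.05],[0,0,0],0.3],[[0,0,0],[0,0,0],0.3]])

```text
time_s: 16.5
eef_pos: [597.4, -162.8, 128.7]
ee_rot: [0.0, 0.985, 0.175, 0.001]
force: [0.1, -0.0, -2.8]
grip_width: 0.523
grip_force: 51.9
```

Run:
```python
from roll import *
from mv import *
p,R,s=cur();print(p,s['grip_width'],s['grip_force'],s['force'],s['time_s'])
look(p-[0.7,0,10.4],20.4,55)
q=deck(20,0,30)+[0,0,10.4];print(q)
st=go([*q[:2],p[2]],-5.5,8)
go(q+[0,0,6],-5.5,3,start=st)
```

```text
[ 597.38543815 -162.77468012  128.68806628] 0.523398178482147 51.87094688415527 [ 0.10835649 -0.03606295 -2.77146112] 16.5
top 1 pred [287.5 227.6] blob (None, 0)
top -1 pred [329.1 211.4] blob (None, 0)
scene 1 pred [307.3 211.5] blob ((310.75, 211.5625), 16.0)
scene -1 pred [348.  213.6] blob ((343.2307692307692, 213.3846153846154), 13.0)
[ 525.82953346 -384.65901538   64.0289558 ]
8 rows to [ 525.8 -384.7  128.7] -5.5
[[-0.0894, 0.1151, -0.0015], [-0.0001, 0.0001, 0.0357]]
[[-0.0828, 0.12, -0.0015], [-0.0001, 0.0001, 0.0357]]
[[-0.076, 0.1244, -0.0015], [-0.0001, 0.0001, 0.0357]]
[[-0.0689, 0.1285, -0.0014], [-0.0001, 0.0001, 0.0357]]
[[-0.0616, 0.1321, -0.0014], [-0.0001, 0.0001, 0.0357]]
[[-0.0541, 0.1354, -0.0014], [-0.0001, 0.0001, 0.0357]]
[[-0.0464, 0.1382, -0.0014], [-0.0001, 0.0001, 0.0357]]
[[-0.0386, 0.1406, -0.0014], [-0.0001, 0.0001, 0.0357]]
3 rows to [ 525.8 -384.7   70. ] -5.5
[[0.0, -0.0, 0.0978], [0.0, 0.0, 0.0]]
[[0.0, -0.0, 0.0978], [0.0, 0.0, 0.0]]
[[0.0, -0.0, 0.0978], [0.0, 0.0, 0.0]]
```

>>> servo_tool(deltas=[[[-0.089,0.115,0],[0,0,0.036],0.3],[[-0.083,0.12,0],[0,0,0.036],0.3],[[-0.076,0.124,0],[0,0,0.036],0.3],[[-0.069,0.128,0],[0,0,0.036],0.3],[[-0.062,0.132,0],[0,0,0.036],0.3],[[-0.054,0.135,0],[0,0,0.036],0.3],[[-0.046,0.138,0],[0,0,0.036],0.3],[[-0.039,0.141,0],[0,0,0.036],0.3]])

```text
time_s: 17.4
eef_pos: [525.0, -385.2, 125.9]
ee_rot: [-0.001, 0.999, -0.051, -0.001]
force: [1.1, -0.0, -2.6]
grip_width: 0.526
grip_force: 51.9
```

>>> servo_tool(deltas=[[[0,0,0.1],[0,0,0],0.3],[[0,0,0.1],[0,0,0],0.3],[[0,0,0.06],[0,0,0],0.3],[[0,0,0],[0,0,0],0.3],[[0,0,0],[0,0,0],0.3]])

```text
time_s: 17.9
eef_pos: [526.1, -384.4, 75.8]
ee_rot: [-0.0, 0.999, -0.05, 0.0]
force: [0.0, 0.1, -2.0]
grip_width: 0.527
grip_force: 51.9
```

Run:
```python
from roll import *
from mv import *
p,R,s=cur();print(p,R.as_matrix().round(3).tolist(),s['force'],s['time_s'])
look(p-[0.7,0,10.4],-5.5,50)
D=(Ro.from_euler('z',np.radians(DY))*Ro.from_euler('y',-np.radians(5)))
print('axis in deck',D.inv().apply(p-[0,0,10.4]-DECK))
go(deck(20,0,31)+[0,0,10.4],-5.5,2)
```

```text
[ 526.09583398 -384.42172686   75.79237769] [[0.995, -0.099, 0.0], [-0.099, -0.995, 0.001], [0.0, -0.001, -1.0]] [ 0.00208292  0.05542119 -1.98370586] 17.9
top 1 pred [377.1 247.1] blob (None, 0)
top -1 pred [416.5 250.1] blob (None, 0)
scene 1 pred [377.  262.1] blob ((376.8, 261.4), 5.0)
scene -1 pred [412.3 276.8] blob (None, 0)
axis in deck [21.26665906  0.26171987 41.69753794]
2 rows to [ 525.7 -384.7   65. ] -5.5
[[-0.0017, -0.0001, 0.0292], [0.0002, -0.0005, -0.0012]]
[[-0.0017, -0.0001, 0.0292], [0.0002, -0.0005, -0.0012]]
```

>>> servo_tool(deltas=[[[0,0,0.025],[0,0,-0.001],0.3],[[0,0,0.02],[0,0,-0.001],0.3],[[0,0,0],[0,0,0],0.3],[[0,0,0],[0,0,0],0.3]])

```text
time_s: 18.4
eef_pos: [525.9, -384.5, 66.7]
ee_rot: [-0.0, 0.999, -0.048, 0.0]
force: [0.3, -0.2, -2.6]
grip_width: 0.526
grip_force: 52.0
```

>>> servo_tool(deltas=[[[0,0,0.005],[0,0,0],0.3],[[0,0,0.003],[0,0,0],0.3],[[0,0,0],[0,0,0],0.3]])

```text
time_s: 18.7
eef_pos: [525.9, -384.5, 65.1]
ee_rot: [-0.0, 0.999, -0.048, 0.0]
force: [-0.0, -0.4, -3.4]
grip_width: 0.524
grip_force: 52.0
```

>>> servo_tool(deltas=[[[0,0,0.003],[0,0,0],0.3],[[0,0,0],[0,0,0],0.3],[[0,0,0],[0,0,0],0.3]])

```text
time_s: 19.0
eef_pos: [525.9, -384.5, 64.5]
ee_rot: [-0.0, 0.999, -0.048, 0.0]
force: [1.0, -0.4, -3.1]
grip_width: 0.524
grip_force: 52.0
```

>>> servo_tool(deltas=[[[0,0,0.003],[0,0,0],0.3],[[0,0,0],[0,0,0],0.3],[[0,0,0],[0,0,0],0.3]])

```text
time_s: 19.3
eef_pos: [526.0, -384.6, 64.1]
ee_rot: [-0.0, 0.999, -0.048, 0.0]
force: [-0.6, 1.5, -0.4]
grip_width: 0.526
grip_force: 52.2
```

>>> servo_tool(deltas=[[[0,0,-0.003],[0,0,0],0.3],[[-0.03,0,0.0026],[0,0,0],0.3],[[-0.03,0,0.0026],[0,0,0],0.3],[[-0.03,0,0.0026],[0,0,0],0.3],[[-0.02,0,0.0018],[0,0,0],0.3],[[0,0,0],[0,0,0],0.3],[[0,0,0],[0,0,0],0.3]])

```text
time_s: 20.0
eef_pos: [504.0, -382.5, 62.7]
ee_rot: [-0.0, 0.999, -0.048, 0.0]
force: [0.1, -0.1, -1.8]
grip_width: 0.526
grip_force: 52.0
```

>>> servo_tool(deltas=[[[-0.005,0,0.0004],[0,0,0],0.3],[[-0.005,0,0.0004],[0,0,0],0.3],[[0,0,0],[0,0,0],0.3],[[0,0,0],[0,0,0],0.3]])

```text
time_s: 20.4
eef_pos: [502.1, -382.2, 62.4]
ee_rot: [-0.0, 0.999, -0.048, 0.0]
force: [0.3, 0.5, -2.4]
grip_width: 0.522
grip_force: 52.0
```

>>> servo_tool(deltas=[[[-0.005,0,0.0004],[0,0,0],0.3],[[-0.005,0,0.0004],[0,0,0],0.3],[[0,0,0],[0,0,0],0.3],[[0,0,0],[0,0,0],0.3]])

```text
time_s: 20.8
eef_pos: [500.0, -382.0, 62.3]
ee_rot: [-0.0, 0.999, -0.048, 0.0]
force: [0.3, -0.1, -2.1]
grip_width: 0.526
grip_force: 52.0
```

>>> servo_tool(deltas=[[[-0.004,0,0.0003],[0,0,0],0.3],[[0,0,0],[0,0,0],0.3],[[0,0,0],[0,0,0],0.3]])

```text
time_s: 21.1
eef_pos: [499.4, -382.0, 62.3]
ee_rot: [-0.0, 0.999, -0.048, 0.0]
force: [2.5, -0.2, -1.7]
grip_width: 0.527
grip_force: 52.0
```

>>> servo_tool(deltas=[[[-0.003,0,0.0003],[0,0,0],0.3],[[0,0,0],[0,0,0],0.3],[[0,0,0],[0,0,0],0.3]])

```text
time_s: 21.4
eef_pos: [498.9, -382.0, 62.4]
ee_rot: [-0.0, 0.999, -0.048, 0.001]
force: [2.7, -1.0, -1.6]
grip_width: 0.524
grip_force: 52.0
```

>>> servo_tool(deltas=[[[0,0,0.003],[0,0,0],0.3],[[0,0,0],[0,0,0],0.3],[[0,0,0],[0,0,0],0.3]])

```text
time_s: 21.7
eef_pos: [499.0, -382.0, 62.1]
ee_rot: [0.0, 0.999, -0.048, 0.001]
force: [4.6, -0.1, 3.9]
grip_width: 0.524
grip_force: 52.7
```

Run:
```python
from mv import *
p,R,s=cur();D=(Ro.from_euler('z',np.radians(DY))*Ro.from_euler('y',-np.radians(5)))
print(D.inv().apply(p-[0,0,10.4]-DECK),s['force'])
```

```text
[-7.00113568  0.04477472 30.45235443] [ 4.59489948 -0.13303206  3.88476855]
```

>>> servo_tool(deltas=[[[0,0,0],[0,0,0],0.6],[[0,0,0],[0,0,0],0.75],[[0,0,0],[0,0,0],1],[[0,0,0],[0,0,0],1],[[0,0,0],[0,0,0],1]])

```text
time_s: 22.2
eef_pos: [498.5, -381.9, 61.4]
ee_rot: [-0.0, 0.999, -0.048, 0.0]
force: [-0.5, -0.7, -0.5]
grip_width: 0.997
grip_force: 0.0
```

>>> servo_tool(deltas=[[[0,0,-0.03],[0,0,0],1],[[0,0,-0.1],[0,0,0],1],[[0,0,-0.2],[0,0,0],1],[[0,0,-0.2],[0,0,0],1],[[0,0.2,0],[0,0,0],1],[[0,0.2,0],[0,0,0],1],[[0,0.2,0],[0,0,0],1],[[0,0.2,0],[0,0,0],1]])

```text
time_s: 23.0
eef_pos: [482.8, -542.6, 168.2]
ee_rot: [-0.0, 0.999, -0.048, 0.0]
force: [0.1, -0.2, 0.4]
grip_width: 1.005
grip_force: 0.0
```

Run:
```python
from roll import *
from mv import *
p,R,s=cur();print(p,s['force'],s['time_s'])
q=deck(-8,0,30);print(q)
look(q,-5.5,56)
im=cv2.imread('pics/l_top.png');h=cv2.cvtColor(im,cv2.COLOR_BGR2HSV)
# numeric checks: dark chock pixels and pale paper columns on the deck
u,v=proj('top',q).astype(int);print(u,v)
dark=(h[...,2]<70)[v-40:v+60,u-35:u+35];ys,xs=np.nonzero(dark);print('dark',len(ys),ys.min()+v-40,ys.max()+v-40,xs.min()+u-35,xs.max()+u-35)
wh=((h[...,1]<60)&(h[...,2]>110))[v-25:v+25,u-20:u+20];ys,xs=np.nonzero(wh);print('paper',len(ys),ys.mean()+v-25,xs.mean()+u-20)
print('chock top mid pred',proj('top',deck(-55,0,38)))
```

```text
[ 482.76055366 -542.56005966  168.17645182] [ 0.11553942 -0.22025226  0.41236216] 23.0
[ 498.06449783 -381.98554652   51.188595  ]
top 1 pred [373.7 258.1] blob ((378.97727272727275, 257.8863636363636), 44.0)
top -1 pred [417.4 261.4] blob ((413.0769230769231, 260.7435897435897), 39.0)
scene 1 pred [369.8 271.8] blob ((371.85714285714283, 271.92857142857144), 14.0)
scene -1 pred [409.4 288.6] blob ((404.3529411764706, 285.70588235294116), 17.0)
395 259
dark 364 266 309 372 429
paper 268 259.0186567164179 396.3731343283582
chock top mid pred [394.6 278.2]
```

>>> servo_tool(deltas=[[[0,0.1,0],[0,0,0],1],[[0,0,0],[0,0,0],1],[[0,0,0],[0,0,0],1],[[0,0,0],[0,0,0],1],[[0,0,0],[0,0,0],1],[[0,0,0],[0,0,0],1]])

```text
time_s: 23.7
eef_pos: [481.5, -560.5, 167.8]
ee_rot: [-0.0, 0.999, -0.048, 0.0]
force: [-0.6, -0.2, 0.6]
grip_width: 0.998
grip_force: 0.0
```

Run:
```python
from roll import *
from mv import *
from rig import ctrl
old=cv2.imread('pics/l_top.png').astype(int);a0=cv2.imread('pics/a3.png').astype(int)
look(deck(-8,0,30),-5.5,56)
new=cv2.imread('pics/l_top.png').astype(int)
print('change near roll/chock',np.abs(new-old)[235:305,360:430].mean(), 'max', np.abs(new-old)[235:305,360:430].max())
t=cv2.imread('pics/top0.png').astype(int)
for n,(u0,v0,u1,v1) in dict(stapler=(292,296,345,316),apple=(203,165,236,197),mug=(246,157,292,200),glue=(146,260,170,300)).items():
    print(n,np.abs(new-t)[v0:v1,u0:u1].mean().round(2))
print(ctrl.finish_job())
```

```text
top 1 pred [373.7 258.1] blob ((378.97727272727275, 257.8863636363636), 44.0)
top -1 pred [417.4 261.4] blob ((412.8974358974359, 260.7435897435897), 39.0)
scene 1 pred [369.8 271.8] blob ((371.85714285714283, 271.92857142857144), 14.0)
scene -1 pred [409.4 288.6] blob ((404.25, 285.6875), 16.0)
change near roll/chock 6.149659863945578 max 141
stapler 50.07
apple 5.71
mug 5.6
glue 6.38
the job is handed in; nothing more can be done
None
```

```bash
python3 -c "
import cv2,numpy as np
for f in ('b3','b4','l_scene'):
    print(f,np.abs(cv2.imread('pics/scene0.png').astype(int)-cv2.imread(f'pics/{f}.png'))[278:310,272:328].mean())
print(np.abs(cv2.imread('pics/top0.png').astype(int)-cv2.imread('pics/a3.png'))[296:316,292:345].mean())"
```

```text
b3 10.089099702380953
b4 10.259858630952381
l_scene 21.494419642857142
3.15251572327044
```

The job is handed in at about 24 s: the label roll lies level on the slope against the chock, with the arm clear and nothing moving for 0.7 s before hand-in; the final stapler check was inconclusive (the arm's view or shadow was probably over it), but an image taken after the chock was placed showed it unmoved, and I did no work near it after that.

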